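# Set up the lens inspection rail

### The job

Get the lens inspection bench ready. First clear the ring keys away: lay each one flat in a tray compartment of its own, forked head over the broad end of the printed outline. Then hook each lens carrier onto the rail at its bare steel loading end and slide it along the black part, never lifting it off the rail there, until it hangs straight and centred on a white mark of its own; never tip a carrier over, and leave everything else on the bench where it is.

Things in the scene. Friction and masses are not known exactly. Their poses are not given: they have to be found in the camera images.
- carrier0: lens carrier, aluminium, about 200 g, 218 mm high: foot 50 (x) x 70 (y) x 8 mm, upright panel 70 mm wide (y), 8 thick, to z = 96 mm, with a round lens; above it a hook (see its _hook point) topped by a grip tab 12 (x) x 30 mm (y), free over z = 176..218 mm, best gripped along y. Stands upright at the start. Origin: centre of the foot's underside; z up, hook's mouth towards +x
- carrier0_hook (a point): where the rail's centre line lies when the carrier hangs: 161 mm above its origin, same axes. Hook 30 mm wide (y): back leg at x = -24..-18 mm up from a bridge on the panel (bridge top 60 mm below this point), roof an inverted V, front lip at x = 18..24 mm down to 14 mm below this point: the mouth below the lip, 46 mm high, faces +x
- carrier1: lens carrier, aluminium, about 200 g, 218 mm high: foot 50 (x) x 70 (y) x 8 mm, upright panel 70 mm wide (y), 8 thick, to z = 96 mm, with a round lens; above it a hook (see its _hook point) topped by a grip tab 12 (x) x 30 mm (y), free over z = 176..218 mm, best gripped along y. Stands upright at the start. Origin: centre of the foot's underside; z up, hook's mouth towards +x
- carrier1_hook (a point): where the rail's centre line lies when the carrier hangs: 161 mm above its origin, same axes. Hook 30 mm wide (y): back leg at x = -24..-18 mm up from a bridge on the panel (bridge top 60 mm below this point), roof an inverted V, front lip at x = 18..24 mm down to 14 mm below this point: the mouth below the lip, 46 mm high, faces +x
- rail_mid (a point): middle of the fixed level rail, on its centre line: a bar 14 mm thick, 210 mm above the bench, between posts 222 mm high at y = -240 and +240 mm, on a base strip 60 mm wide, 6 mm high. y runs along the bar, x across it away from the robot, z up. Loading end: the bare steel part, y = +80 to +233 mm; the rest is black
- mark0: white mark on the black part of the rail: a painted band 10 mm wide round the bar and a thin white line on the base strip below; carriers slide over it. Origin: band's middle on the bar's centre line; y along the rail. The two marks are 95 mm or more apart; each takes one carrier
- mark1: white mark on the black part of the rail: a painted band 10 mm wide round the bar and a thin white line on the base strip below; carriers slide over it. Origin: band's middle on the bar's centre line; y along the rail. The two marks are 95 mm or more apart; each takes one carrier
- key0: lens-ring key, about 120 g: flat steel, 120 mm long (x), 8 mm thick; shaft 20 mm wide from x = -60 mm, forked head 38 mm wide from x = +28 to +60 mm. On top a black grip rib, x = -14 to +30 mm, 12 mm wide (y), up to z = 39 mm. Origin: underside, mid-length; +x towards the head, z up. Lies flat on the bench at the start, head either way round. May be absent
- key0_head (a point): middle of key0's forked head (50, 0, 4 mm in the key's frame)
- key1: lens-ring key, about 120 g: flat steel, 120 mm long (x), 8 mm thick; shaft 20 mm wide from x = -60 mm, forked head 38 mm wide from x = +28 to +60 mm. On top a black grip rib, x = -14 to +30 mm, 12 mm wide (y), up to z = 39 mm. Origin: underside, mid-length; +x towards the head, z up. Lies flat on the bench at the start, head either way round. May be absent
- key1_head (a point): middle of key1's forked head (50, 0, 4 mm in the key's frame)
- key2: lens-ring key, about 120 g: flat steel, 120 mm long (x), 8 mm thick; shaft 20 mm wide from x = -60 mm, forked head 38 mm wide from x = +28 to +60 mm. On top a black grip rib, x = -14 to +30 mm, 12 mm wide (y), up to z = 39 mm. Origin: underside, mid-length; +x towards the head, z up. Lies flat on the bench at the start, head either way round. May be absent
- key2_head (a point): middle of key2's forked head (50, 0, 4 mm in the key's frame)
- slot0 (a point): centre of the floor of one of three compartments, 50 mm apart along y, of the fixed white key tray (148 x 154 mm, walls 4 mm thick, tops 14 mm above the bench). Inside 140 mm (x) x 46 mm (y), floor 4 mm above the bench; the grey key outline printed on it has its broad end towards +x. Takes one key
- slot1 (a point): centre of the floor of one of three compartments, 50 mm apart along y, of the fixed white key tray (148 x 154 mm, walls 4 mm thick, tops 14 mm above the bench). Inside 140 mm (x) x 46 mm (y), floor 4 mm above the bench; the grey key outline printed on it has its broad end towards +x. Takes one key
- slot2 (a point): centre of the floor of one of three compartments, 50 mm apart along y, of the fixed white key tray (148 x 154 mm, walls 4 mm thick, tops 14 mm above the bench). Inside 140 mm (x) x 46 mm (y), floor 4 mm above the bench; the grey key outline printed on it has its broad end towards +x. Takes one key
- spool0: aluminium flanged spool, 50 mm across, 60 high; bystander, leave alone. Origin: centre of its underside
- spool1: aluminium flanged spool, 72 mm across, 85 high; bystander, leave alone. Origin: centre of its underside
- dish: closed glass dish, 76 mm across, 14 high; bystander, leave alone. Origin: centre of its underside
- bottle: cleaner bottle, 64 mm across, 160 high; bystander, leave alone. Origin: centre of its underside
- jar: amber jar with black lid, 60 mm across, 65 high; bystander, leave alone. Origin: centre of its underside
- wipes: white box of wipes, 120 x 200 x 70 mm; bystander, leave alone. Origin: centre of its underside
- notebook: notebook with a pen, 90 x 150 x 12 mm; bystander, leave alone. Origin: centre of its underside
- mouse: computer mouse, 100 x 60 x 29 mm; bystander, leave alone. Origin: centre of its underside

How it is judged:
On the way, in this order (a step that is already met when the one before it is completed fails the run):
1. all the keys lie in the tray, before the carriers hang at the marks (((x of key0 in the frame of slot0 between -0.016 and 0.016 m and y of key0 in the frame of slot0 between -0.011 and 0.011 m and z of key0 in the frame of slot0 between -0.004 and 0.004 m and x of key0_head in the frame of slot0 above 0.025 m) or (x of key0 in the frame of slot1 between -0.016 and 0.016 m and y of key0 in the frame of slot1 between -0.011 and 0.011 m and z of key0 in the frame of slot1 between -0.004 and 0.004 m and x of key0_head in the frame of slot1 above 0.025 m) or (x of key0 in the frame of slot2 between -0.016 and 0.016 m and y of key0 in the frame of slot2 between -0.011 and 0.011 m and z of key0 in the frame of slot2 between -0.004 and 0.004 m and x of key0_head in the frame of slot2 above 0.025 m)) and angle between each of key0, key1, key2's own z axis and vertical below 0.06 rad and linear speed of each of key0, key1, key2 below 0.03 m/s and ((x of key1 in the frame of slot0 between -0.016 and 0.016 m and y of key1 in the frame of slot0 between -0.011 and 0.011 m and z of key1 in the frame of slot0 between -0.004 and 0.004 m and x of key1_head in the frame of slot0 above 0.025 m) or (x of key1 in the frame of slot1 between -0.016 and 0.016 m and y of key1 in the frame of slot1 between -0.011 and 0.011 m and z of key1 in the frame of slot1 between -0.004 and 0.004 m and x of key1_head in the frame of slot1 above 0.025 m) or (x of key1 in the frame of slot2 between -0.016 and 0.016 m and y of key1 in the frame of slot2 between -0.011 and 0.011 m and z of key1 in the frame of slot2 between -0.004 and 0.004 m and x of key1_head in the frame of slot2 above 0.025 m)) and ((x of key2 in the frame of slot0 between -0.016 and 0.016 m and y of key2 in the frame of slot0 between -0.011 and 0.011 m and z of key2 in the frame of slot0 between -0.004 and 0.004 m and x of key2_head in the frame of slot0 above 0.025 m) or (x of key2 in the frame of slot1 between -0.016 and 0.016 m and y of key2 in the frame of slot1 between -0.011 and 0.011 m and z of key2 in the frame of slot1 between -0.004 and 0.004 m and x of key2_head in the frame of slot1 above 0.025 m) or (x of key2 in the frame of slot2 between -0.016 and 0.016 m and y of key2 in the frame of slot2 between -0.011 and 0.011 m and z of key2 in the frame of slot2 between -0.004 and 0.004 m and x of key2_head in the frame of slot2 above 0.025 m))), for 0.2 s.
2. every carrier hangs at a mark ((y of carrier0_hook in the frame of mark0 between -0.01 and 0.01 m or y of carrier0_hook in the frame of mark1 between -0.01 and 0.01 m) and x of carrier0_hook in the frame of rail_mid between -0.01 and 0.01 m and z of carrier0_hook in the frame of rail_mid between -0.007 and 0.007 m and angle between each of carrier0, carrier1's own z axis and vertical below 0.15 rad and angle between the y axis of each of carrier0, carrier1 and the y axis of rail_mid, either way round below 0.2 rad and linear speed of each of carrier0, carrier1 below 0.03 m/s and (y of carrier1_hook in the frame of mark0 between -0.01 and 0.01 m or y of carrier1_hook in the frame of mark1 between -0.01 and 0.01 m) and x of carrier1_hook in the frame of rail_mid between -0.01 and 0.01 m and z of carrier1_hook in the frame of rail_mid between -0.007 and 0.007 m), for 0.2 s.
At the end, for the whole second after the job is handed in: each key flat on its own compartment's floor (16 mm along, 11 mm across, 4 mm high, 0.06 rad), head towards +x; each carrier hangs on the rail within 10 mm of a mark, 7 mm in height and 10 mm across of its seat, upright to 0.15 rad, square to 0.2 rad; all at rest (all of step 1 and all of step 2); the robot touches nothing.
It fails at once if a carrier lifted off, or lowered onto, the black part of the rail (more than 14 mm above its seat) ((x of carrier0_hook in the frame of rail_mid between -0.03 and 0.03 m and y of carrier0_hook in the frame of rail_mid between -0.24 and 0.06 m and z of carrier0_hook in the frame of rail_mid between 0.014 and 0.045 m) or (x of carrier1_hook in the frame of rail_mid between -0.03 and 0.03 m and y of carrier1_hook in the frame of rail_mid between -0.24 and 0.06 m and z of carrier1_hook in the frame of rail_mid between 0.014 and 0.045 m)).
It fails at once if a carrier tipped over (more than 0.6 rad) (angle between any of carrier0, carrier1's own z axis and vertical above 0.6 rad).
It fails at once if a bystander moved more than 35 mm (distance of any of spool0, spool1, dish, bottle, jar, wipes, notebook, mouse from where it was at the start of the episode above 0.035 m).
Of key0, key1, key2 only 2 to 3 are there at a start; the rules pass over those that are not, and their reading is None.
At some moment in a run one of key0, key1, key2 may be knocked a few centimetres aside while the robot is not near it.
It also fails if it takes over 210 s, if anything falls off the work surface, if the arm or the gripper's body presses on something with over 40 N, if the wrist force passes 120 N, or if a joint passes its speed limit or range.

### The arm

A 6-joint arm with a two-finger parallel gripper is mounted at the origin on the work surface. World frame = base frame: x ahead of the robot, y to its left, z up, the work surface at z = 0. Lengths are in m, angles in rad, forces in N, time in s.
With the tool pointing down it reaches from about 0.3 to 0.875 m from the base axis. Payload 6.4 kg.
Tool frame: the origin (TCP) lies at the centre of the arm's flange, where the gripper is bolted on; the fingertips stand 173 mm ahead of it and the grasp point (between the pads) lies 155 mm ahead of it; z points along the fingers, y is the line along which they close (so a half turn about z gives the same grasp; the last joint's range is limited). The gripper opens to 85 mm and grips with 20 to 120 N. Pads are 22 mm wide; open, the fingers measure 114 mm over their backs; the gripper's body (76 mm by 85 mm) begins 54 mm behind the grasp point. The pads swing forward as they close: fully open they stand 13 mm farther back than shut.
Start: joints at [-1.449, 0.181, 1.607, -0, 1.354, -0.206], TCP at [0.185, -0.544, 0.405] pointing down, gripper open.
Joint ranges: [-2.99, 2.99], [-0.89, 2.07], [0.3, 2.58], [-1.14, 4.28], [0, 2.63], [-3.12, 3.12]. Speed limits (rad/s): [2.57, 2.57, 3.01, 3.14, 3.14, 3.14].

### API

Orientations are given as a unit quaternion [x, y, z, w].
In Python, from bench import arm gives the robot as it stands.
- The arm moves only by the tool send_rows, never from a script. Its argument "increments" is text: rows parted by semicolons, each of 5 numbers parted by spaces: the shift along the world's x, y, z in m, then the turn about the world's z in degrees, then the finger opening in m, from 0 to 0.0854. A call has 1 to 10 rows; each row shifts and turns the commanded pose from where the row before left it; what a row does not reach is not made up. A row lasts 1/10 s, in which the tool goes at most 50 mm and 8.59 degrees, less where a joint would pass 70% of its speed; a pose out of reach is approached as far as the arm can. A call is refused whole if a number of a shift passes 0.05 or a number of a turn 8.59, either way. A call with a gripper value outside its range is refused whole. The fingers move at their own pace and stop on an object; "grip_force" is the grip in N (left out, the last holds). Time passes only in rows, so rows that do not move let the fingers close. It gives the time, the measured TCP pose, the force, the opening and the grip force at its end, in the units of the state.
- arm.get_obs(): the state, without advancing time (a new reading comes with each control period).
- arm.capture(name): name is "scene" or "top" or "wrist"; returns a dict with "color" (480x640x3 uint8, blue, green, red), "fx", "fy", "cx", "cy" (pixels), "rvec" (rotation vector, rad) and "tvec" (3), from world to camera coordinates, as OpenCV has them; the wrist camera has in their place "tool_from_camera" (4x4, takes a point from camera to tool coordinates, whose origin is the TCP and whose axes are the flange's). Camera axes: x right, y down, z forward; pixel columns grow to the right and rows downward; lengths in m; the calibration is good to about 2 mm. A picture is of the moment at which its call begins: read the wrist's pose just before it. There is no depth.
- arm.job_done(): hands the job in; it is judged then, once.
The state is a dict: "clock": time; "joints": joint angles; "qvel": joint speeds; "joint_efforts": joint torques, N m; "ee_pos": TCP position; "tcp_rot": TCP orientation; "wrist_force": force on the tool from outside, world axes, zero at the start; "ft_torque": the same for the moment, N m; "gripper_width": finger opening in m; "gripper_force": force on a finger pad.
Only numpy, scipy, OpenCV 4.12 (cv2) and the standard library are available. Lean on these libraries where they do the work, as an engineer would, in place of code of your own. Each camera call takes 0.05 s, during which the arm holds its last target. There are 200 camera calls.

## Working session

There is one attempt and no reset: what is moved stays moved. The work goes in short steps, Python scripts to look and compute and a tool call to move; the robot and the scene stay as the last step left them, time stands still between calls to the robot, and variables do not carry over. Pictures are saved under pics/ and viewed, at most 14 in all, crops included, and the job is handed in when it is done.

Besides the shell and the picture viewer there is one more tool, called after "Call:" as name(argument=value, ...), one argument or row to a line, values as JSON. send_rows: Moves the arm, as the interface text tells. Its arguments: {"type":"object","properties":{"increments":{"type":"string"},"grip_force":{"type":"number"}},"required":["increments"]}

```bash
mkdir -p pics; cat > h.py <<'E'
import numpy as np, cv2
from bench import arm
from scipy.spatial.transform import Rotation as R
def cap(name,save=None):
    o=arm.get_obs(); c=arm.capture(name)
    K=np.array([[c["fx"],0,c["cx"]],[0,c["fy"],c["cy"]],[0,0,1.]])
    if name=="wrist":
        T=np.eye(4);T[:3,:3]=R.from_quat(o["tcp_rot"]).as_matrix();T[:3,3]=o["ee_pos"]
        M=np.linalg.inv(T@np.array(c["tool_from_camera"]))
    else:
        M=np.eye(4);M[:3,:3]=R.from_rotvec(np.ravel(c["rvec"])).as_matrix();M[:3,3]=np.ravel(c["tvec"])
    if save: cv2.imwrite(save,c["color"])
    np.savez("cam_%s.npz"%name,K=K,M=M,im=c["color"])
    return c["color"],K,M
def load(name):
    d=np.load("cam_%s.npz"%name); return d["im"],d["K"],d["M"]
def ray(K,M,uv,z):
    uv=np.atleast_2d(np.array(uv,float)); d=np.c_[uv,np.ones(len(uv))]@np.linalg.inv(K).T@M[:3,:3]
    o=-M[:3,:3].T@M[:3,3]
    return o+d*((z-o[2])/d[:,2])[:,None]
def proj(K,M,p):
    p=np.atleast_2d(p)@M[:3,:3].T+M[:3,3]; q=p@K.T; return q[:,:2]/q[:,2:]
E
python3 - <<'E'
from h import *
for n in("scene","top","wrist"):
    im,K,M=cap(n,f"pics/{n}0.png"); print(n,K[0],K[1],-M[:3,:3].T@M[:3,3]);print(M[:3,:3].round(2))
print(arm.get_obs())
E
```

```text
scene [613.95198045   0.         324.5173139 ] [  0.         613.95198045 243.22636217] [ 1.72363832 -0.78970822  1.03787228]
[[ 0.57  0.82 -0.02]
 [ 0.43 -0.32 -0.84]
 [-0.7   0.47 -0.54]]
top [491.03477702   0.         323.26968141] [  0.         491.03477702 238.03151459] [ 0.42938539 -0.00529295  1.37114997]
[[ 0.   -1.   -0.01]
 [-0.99 -0.   -0.11]
 [ 0.11  0.01 -0.99]]
wrist [400.62774474   0.         315.35439756] [  0.         400.62774474 244.16684111] [ 0.25881677 -0.52030343  0.37282135]
[[ 0.32 -0.95 -0.  ]
 [-0.9  -0.31  0.3 ]
 [-0.29 -0.1  -0.95]]
{'clock': 0.15, 'joints': array([-1.44929272e+00,  1.81414804e-01,  1.60775750e+00, -1.93889541e-06,
        1.35377786e+00, -2.06294225e-01]), 'qvel': array([-0.00015079, -0.0029741 , -0.00294786, -0.00029094, -0.00152752,
       -0.00163093]), 'joint_efforts': array([ 1.57329545e-03, -4.45261431e+01, -3.51692784e+01, -3.04400928e-04,
        5.88655384e-03,  2.07319840e-05]), 'ee_pos': array([ 0.18512364, -0.54419512,  0.40397602]), 'tcp_rot': array([ 9.86598352e-01,  1.63166271e-01,  2.78215968e-05, -6.78182950e-04]), 'wrist_force': array([-0.45978472, -0.2979177 , -0.1694835 ]), 'ft_torque': array([-0.02347417, -0.00641742,  0.01887271]), 'gripper_force': 0.0, 'gripper_width': 0.08568956048808672}
```

View pics/top0.png

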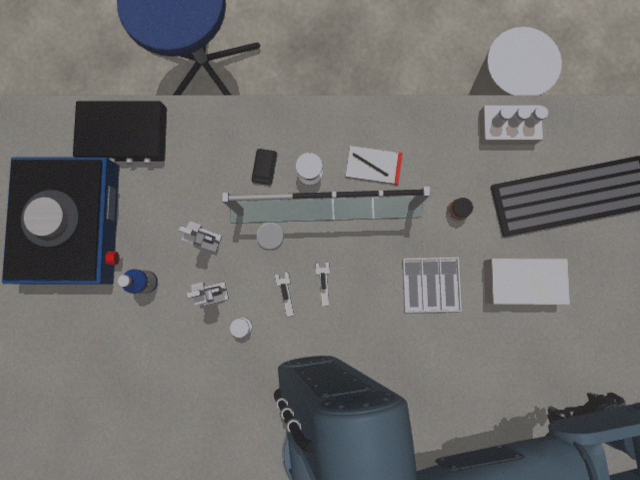

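View pics/scene0.png

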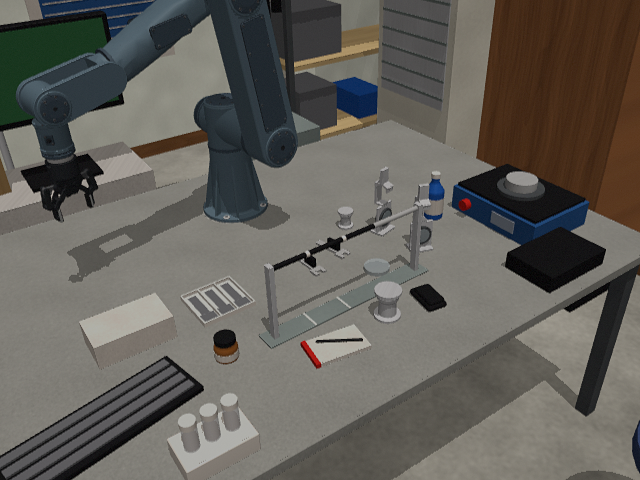

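The top view shows keys at (285,294) and (323,283), heads towards the top of the picture (+x). The tray is at (432,285), the rail runs (225,197)–(427,190), and the carriers are at (202,238) and (210,293).

```bash
python3 - <<'E'
from h import *
im,K,M=load("top")
c=im[170:340,170:470]; cv2.imwrite("pics/crop1.png",cv2.resize(c,None,fx=2.65,fy=2.65,interpolation=cv2.INTER_CUBIC))
def f(n,uv,z): print(n,ray(K,M,uv,z)[:,:2].round(3).tolist())
f("tray corners",[(403.5,258),(459,258),(461,312),(405,313)],.014)
f("key heads/tails",[(283,278),(290,313),(322.5,268),(324.5,303)],.008)
f("posts",[(225,197),(427,190)],.222)
f("base lines",[(333,208),(373.5,207)],.006)
f("bands",[(333,194),(381,193)],.217)
f("steel end",[(292,196)],.217)
f("carrier",[(202,238),(210,293)],.15)
f("dish,spools,bottle,mouse",[(270,236),(309,167),(240,328),(135,281),(264,167)],.03)
E
```

```text
tray corners [[0.524, -0.217], [0.524, -0.37], [0.377, -0.371], [0.373, -0.219]]
key heads/tails [[0.468, 0.116], [0.372, 0.096], [0.496, 0.007], [0.4, 0.001]]
posts [[0.654, 0.238], [0.671, -0.243]]
base lines [[0.665, -0.022], [0.668, -0.136]]
bands [[0.662, -0.019], [0.665, -0.134]]
steel end [[0.657, 0.079]]
carrier [[0.563, 0.308], [0.426, 0.284]]
dish,spools,bottle,mouse [[0.583, 0.152], [0.777, 0.045], [0.333, 0.229], [0.458, 0.518], [0.777, 0.171]]
```

View pics/crop1.png

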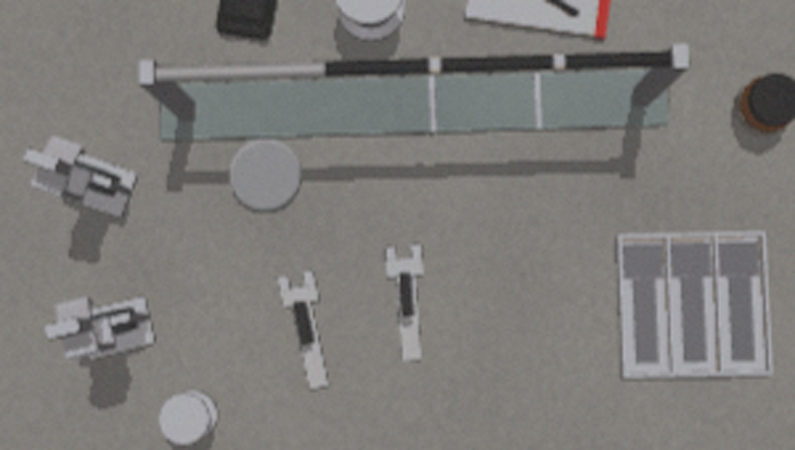

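Call:
send_rows(
  increments="0.0196 0.037 0 -1.88 0.0854;0.0196 0.037 0 -1.88 0.0854;0.0196 0.037 0 -1.88 0.0854;0.0196 0.037 0 -1.88 0.0854;0.0196 0.037 0 -1.88 0.0854;0.0196 0.037 0 -1.88 0.0854;0.0196 0.037 0 -1.88 0.0854;0.0196 0.037 0 -1.88 0.0854;0.0196 0.037 0 -1.88 0.0854;0.0196 0.037 0 -1.88 0.0854",
  grip_force=40,
)

```text
clock: 1.15
ee_pos: [0.3815, -0.1727, 0.4047]
tcp_rot: [1.0, -0.001, 0.0, 0.0]
wrist_force: [1.1, -0.0, -0.5]
gripper_width: 0.0855
gripper_force: 0.0
```

Call:
send_rows(
  increments="0.0196 0.037 0 0 0.0854;0.0196 0.037 0 0 0.0854;0 0 0 0 0.0854;0 0 0 0 0.0854;0 0 0 0 0.0854",
)

```text
clock: 1.65
ee_pos: [0.4201, -0.101, 0.4045]
tcp_rot: [1.0, -0.0, -0.0, 0.0]
wrist_force: [-0.6, 0.2, -1.1]
gripper_width: 0.0855
gripper_force: 0.0
```

```bash
python3 - <<'E'
from h import *
im,K,M=cap("wrist","pics/w1.png"); print(arm.get_obs()["ee_pos"],R.from_quat(arm.get_obs()["tcp_rot"]).as_matrix().round(3).tolist())
E
```

```text
[ 0.41999933 -0.10131005  0.40455535] [[1.0, -0.002, -0.0], [-0.002, -1.0, -0.0], [-0.0, 0.0, -1.0]]
```

View pics/w1.png

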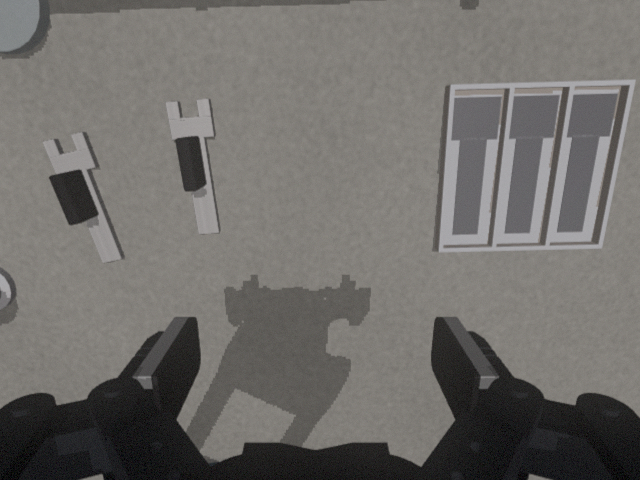

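The wrist view shows key B with its tips at (188,101) and tail at (208,234), and key A with tips at (64,139) and tail at (112,260). The tray's corners are (449,85), (634,81), (602,248) and (438,251).

```bash
python3 - <<'E'
from h import *
im,K,M=load("wrist")
g=cv2.cvtColor(im,cv2.COLOR_BGR2GRAY)
for n,h,t in(("A",(64,139),(112.5,260)),("B",(188.5,101),(208.5,234))):
    p=ray(K,M,[h,t],.008);d=p[0]-p[1];print(n,"mid",p.mean(0).round(4),"len",np.linalg.norm(d).round(4),"yaw",np.degrees(np.arctan2(d[1],d[0])).round(1))
# shaft edge/rib check by mask
b=cv2.inRange(g,0,60);b[300:]=0
n,l,s,c=cv2.connectedComponentsWithStats(b)
for i in range(1,n):
    if 300<s[i,4]<4000: 
        r=cv2.minAreaRect(np.argwhere(l==i)[:,::-1].astype(np.float32)); print(s[i],r)
t=ray(K,M,[(449,85),(634,81),(602,248),(438,251)],.014);print(t.round(4),t.mean(0))
# outlines: bounding of dark grey regions on floor
b=cv2.inRange(g,70,112); b[:, :440]=0;b[260:]=0;b[:85]=0
n,l,s,c=cv2.connectedComponentsWithStats(cv2.morphologyEx(b,cv2.MORPH_OPEN,np.ones((5,5))))
for i in range(1,n):
    if s[i,4]>1000:print(s[i],c[i])
print(ray(K,M,[(475,96),(466,235),(534,96),(520,234),(591,94),(574,233)],.004).round(4))
E
```

```text
A mid [0.4227 0.1067 0.008 ] len 0.1163 yaw 12.6
B mid [0.4516 0.0027 0.008 ] len 0.1192 yaw 3.6
[ 176  137   30   54 1152] ((190.82432556152344, 163.44593811035156), (53.42967224121094, 22.522661209106445), 80.53767395019531)
[  50  170   48   55 1588] ((73.48275756835938, 195.70689392089844), (53.29456329345703, 31.568206787109375), 68.19859313964844)
[[ 0.5234 -0.2142  0.014 ]
 [ 0.5265 -0.3682  0.014 ]
 [ 0.3799 -0.3733  0.014 ]
 [ 0.377  -0.2185  0.014 ]] [ 0.4516933  -0.29356115  0.014     ]
[ 592   86   37  158 1201] [609.9050791 162.4621149]
[ 558   94   59  137 4187] [583.36732744 153.6973967 ]
[ 452   97   49  137 4218] [471.71834993 155.54860123]
[ 505   96   53  137 4208] [527.34291825 154.94890684]
[[ 0.5152 -0.2407  0.004 ]
 [ 0.3898 -0.2472  0.004 ]
 [ 0.5152 -0.2919  0.004 ]
 [ 0.3908 -0.2989  0.004 ]
 [ 0.5168 -0.3409  0.004 ]
 [ 0.3918 -0.3506  0.004 ]]
```

Call:
send_rows(
  increments="0.0133 0.0348 0 1.2 0.05;0.0133 0.0348 0 1.2 0.05;0.0133 0.0347 0 1.2 0.05;0 0 -0.045 0 0.05;0 0 -0.045 0 0.05;0 0 -0.045 0 0.05;0 0 -0.045 0 0.05;0 0 -0.02 0 0.05;0 0 -0.0175 0 0.05;0 0 0 0 0.05",
)

```text
clock: 2.7
ee_pos: [0.4589, 0.0027, 0.1849]
tcp_rot: [1.0, 0.03, -0.003, -0.001]
wrist_force: [0.0, 0.0, 1.2]
gripper_width: 0.0498
gripper_force: 0.0
```

Call:
send_rows(
  increments="0 0 0 0 0;0 0 0 0 0;0 0 0 0 0;0 0 0 0 0;0 0 0 0 0;0 0 0 0 0",
  grip_force=60,
)

```text
clock: 3.3
ee_pos: [0.4611, 0.0035, 0.1886]
tcp_rot: [1.0, 0.031, 0.001, 0.001]
wrist_force: [-0.2, -1.8, 7.6]
gripper_width: 0.0106
gripper_force: 59.8
```

Call:
send_rows(
  increments="0 0 0.025 0 0;0 0 0.035 0 0;0 -0.0434 0 -0.3 0;0 -0.0434 0 -0.3 0;0 -0.0434 0 -0.3 0;0 -0.0434 0 -0.3 0;0 -0.0434 0 -0.3 0;0 -0.0434 0 -0.3 0;0 -0.0434 0 0 0;0 -0.0434 0 0 0",
)

```text
clock: 4.3
ee_pos: [0.4599, -0.3449, 0.2475]
tcp_rot: [1.0, 0.016, 0.0, 0.0]
wrist_force: [0.3, 0.1, -0.9]
gripper_width: 0.0107
gripper_force: 58.7
```

Call:
send_rows(
  increments="0.001 0 -0.03 0 0;0 0 0 0 0;0 0 0 0 0;0 0 0 0 0",
)

```text
clock: 4.7
ee_pos: [0.4616, -0.3427, 0.2181]
tcp_rot: [1.0, 0.016, 0.0, 0.0]
wrist_force: [-0.2, -0.1, -0.8]
gripper_width: 0.0112
gripper_force: 58.8
```

```bash
python3 - <<'E'
from h import *
im,K,M=cap("wrist","pics/w2.png"); print(arm.get_obs()["ee_pos"])
E
```

```text
[ 0.46177107 -0.34277539  0.2183925 ]
```

View pics/w2.png

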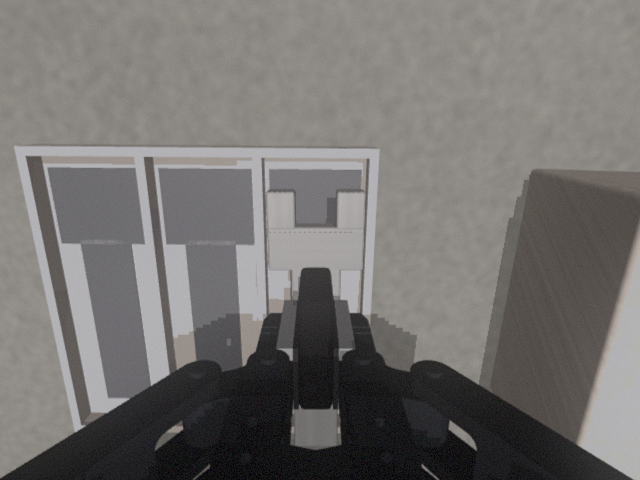

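The held key's head spans columns 266–364 at row 192. The target compartment's walls have their tops at columns 253–264 and 367–379, around row 155.

```bash
python3 - <<'E'
from h import *
im,K,M=load("wrist")
print("head tip",ray(K,M,[(267,192),(363,191)],.0377).round(4),"back",ray(K,M,[(268,269),(362,269)],.0377).round(4))
print("wall tops",ray(K,M,[(252,158),(379,158),(379,149),(17,148)],.014).round(4))
print("outline",ray(K,M,[(269,170),(361,170),(52,168),(167,169),(108,397)],.004).round(4))
E
```

```text
head tip [[ 0.5122 -0.3242  0.0377]
 [ 0.5137 -0.3602  0.0377]] back [[ 0.4812 -0.3245  0.0377]
 [ 0.4824 -0.362   0.0377]]
wall tops [[ 0.5222 -0.3152  0.014 ]
 [ 0.5239 -0.3691  0.014 ]
 [ 0.5276 -0.3688  0.014 ]
 [ 0.5231 -0.2165  0.014 ]]
outline [[ 0.5161 -0.3213  0.004 ]
 [ 0.5174 -0.3629  0.004 ]
 [ 0.5138 -0.2233  0.004 ]
 [ 0.515  -0.2752  0.004 ]
 [ 0.3906 -0.2334  0.004 ]]
```

Call:
send_rows(
  increments="0.003 0 0 0 0;0 0 -0.013 0 0;0 0 -0.012 0 0;0 0 0 0 0;0 0 0 0 0;0 0 0 0 0.03;0 0 0 0 0.03;0 0 0 0 0.03;0 0 0.03 0 0.03;0 0 0.03 0 0.05",
)

```text
clock: 5.75
ee_pos: [0.4637, -0.3428, 0.2516]
tcp_rot: [1.0, 0.015, -0.001, -0.001]
wrist_force: [-0.1, 0.1, 1.1]
gripper_width: 0.0436
gripper_force: 0.0
```

```bash
python3 - <<'E'
from h import *
print(arm.get_obs()["ee_pos"]); im,K,M=cap("top","pics/t2.png")
g=cv2.cvtColor(im,cv2.COLOR_BGR2GRAY)
cv2.imwrite("pics/t2c.png",cv2.resize(im[225:335,175:475],None,fx=2.6,fy=2.6,interpolation=cv2.INTER_CUBIC))
E
```

```text
[ 0.46368607 -0.34277576  0.25155368]
```

View pics/t2c.png

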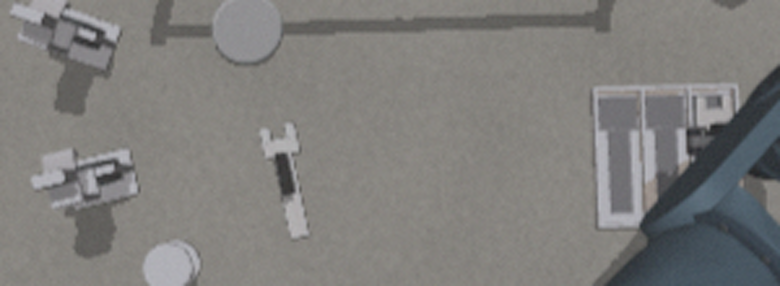

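Call:
send_rows(
  increments="-0.00335 0.04513 0 1.06 0.05;-0.00335 0.04513 0 1.06 0.05;-0.00335 0.04513 0 1.06 0.05;-0.00335 0.04513 0 1.06 0.05;-0.00335 0.04513 0 1.06 0.05;-0.00335 0.04513 0 1.06 0.05;-0.00335 0.04513 0 1.06 0.05;-0.00335 0.04513 0 1.06 0.05;-0.00335 0.04513 0 1.06 0.05;-0.00335 0.04513 0 1.06 0.05",
)

```text
clock: 6.8
ee_pos: [0.4303, 0.1097, 0.2524]
tcp_rot: [0.994, 0.108, 0.0, 0.0]
wrist_force: [0.6, 0.1, -0.5]
gripper_width: 0.0502
gripper_force: 0.0
```

Call:
send_rows(
  increments="0 0 0 0 0.05;0 0 -0.03 0 0.05;0 0 -0.02 0 0.05;0 0 -0.013 0 0.05;0 0 0 0 0.05;0 0 0 0 0;0 0 0 0 0;0 0 0 0 0;0 0 0 0 0;0 0 0 0 0",
)

```text
clock: 7.8
ee_pos: [0.4314, 0.1079, 0.1902]
tcp_rot: [0.994, 0.108, 0.001, 0.0]
wrist_force: [-0.9, -0.6, 6.4]
gripper_width: 0.0108
gripper_force: 59.9
```

```bash
python3 - <<'E'
from h import *
print(arm.get_obs()["ee_pos"]); im,K,M=cap("wrist","pics/w3.png"); 
E
```

```text
[0.43143619 0.10789426 0.1902488 ]
```

View pics/w3.png

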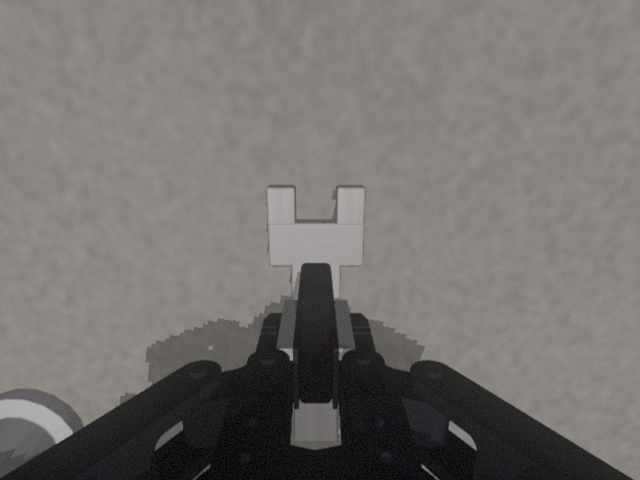

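The key is held square in the gripper, with its head centred at column 316 and the tips at row 187.

Call:
send_rows(
  increments="0 0 0.025 0 0;0 0 0.035 0 0;0.00345 -0.0439 0 -1.325 0;0.00345 -0.0439 0 -1.325 0;0.00345 -0.0439 0 -1.325 0;0.00345 -0.0439 0 -1.325 0;0.00345 -0.0439 0 -1.325 0;0.00345 -0.0439 0 -1.325 0;0.00345 -0.0439 0 -1.325 0;0.00345 -0.0439 0 -1.325 0",
)

```text
clock: 8.85
ee_pos: [0.458, -0.245, 0.2493]
tcp_rot: [1.0, 0.015, 0.0, -0.0]
wrist_force: [0.8, 0.8, -1.7]
gripper_width: 0.0107
gripper_force: 58.8
```

Call:
send_rows(
  increments="0 0 0 0 0;0 0 0 0 0;0 0 -0.03 0 0;0 0 0 0 0;0 0 0 0 0",
)

```text
clock: 9.35
ee_pos: [0.458, -0.2417, 0.2188]
tcp_rot: [1.0, 0.016, -0.001, -0.001]
wrist_force: [0.1, -0.1, -0.9]
gripper_width: 0.0109
gripper_force: 59.0
```

```bash
python3 - <<'E'
from h import *
o=arm.get_obs();print(o["ee_pos"]); im,K,M=cap("wrist","pics/w4.png"); 
z=o["ee_pos"][2]-.1902+.008
g=cv2.cvtColor(im,cv2.COLOR_BGR2GRAY)
print("head tip",z,ray(K,M,[(267,188),(364,188),(269,265),(362,265)],z).round(4))
b=cv2.inRange(g,150,255)
for r in(150,155,162,168,175,182): 
  x=np.flatnonzero(np.diff(b[r].astype(int))); print(r,x)
E
```

```text
[ 0.45797374 -0.24165046  0.21877011]
head tip 0.03657011051178604 [[ 0.5093 -0.2225  0.0366]
 [ 0.5105 -0.2592  0.0366]
 [ 0.4781 -0.2232  0.0366]
 [ 0.4794 -0.2606  0.0366]]
150 [254 620]
155 [255 265 268 269 270 275 276 282 283 289 290 301 302 306 307 310 311 316
 317 318 319 320 321 326 327 330 331 333 335 341 342 352 354 355 356 359
 361 362 363 366 373 384 386 387 389 390 395 396 399 400 408 410 412 413
 415 416 431 432 433 434 437 438 441 442 444 445 451 452 458 459 460 465
 466 467 468 474 475 477 478 480 491 619]
162 [255 265 268 368 373 480 490 589 608 617]
168 [255 265 268 272 365 368 372 382 476 479 489 499 606 616]
175 [256 265 268 272 365 368 372 382 475 478 488 497 508 530 569 592 605 614]
182 [256 265 268 273 365 367 372 382 474 477 487 497 506 528 568 590 603 612]
```

Call:
send_rows(
  increments="0.003 -0.0015 0 0 0;0 0 -0.013 0 0;0 0 -0.012 0 0;0 0 0 0 0;0 0 0 0 0;0 0 0 0 0.03;0 0 0 0 0.03;0 0 0 0 0.03;0 0 0.035 0 0.03;0 0 0.045 0 0.05",
)

```text
clock: 10.4
ee_pos: [0.4602, -0.2439, 0.2727]
tcp_rot: [1.0, 0.015, -0.002, -0.002]
wrist_force: [0.7, -1.4, -0.2]
gripper_width: 0.0433
gripper_force: 0.0
```

Call:
send_rows(
  increments="-0.03 0.03 0.03 0 0.05;-0.03 0.03 0.03 0 0.05;0 0.03 0.04 0 0.05;0 0.03 0 0 0.05;0 0 0 0 0.05;0 0 0 0 0.05",
)

```text
clock: 11.0
ee_pos: [0.4035, -0.1265, 0.372]
tcp_rot: [1.0, 0.016, 0.0, 0.0]
wrist_force: [-1.4, -0.5, 0.2]
gripper_width: 0.0498
gripper_force: 0.0
```

```bash
python3 - <<'E'
from h import *
o=arm.get_obs();print(o["ee_pos"]); im,K,M=cap("wrist","pics/w5.png"); 
E
```

```text
[ 0.4035031  -0.12654349  0.37203122]
```

View pics/w5.png

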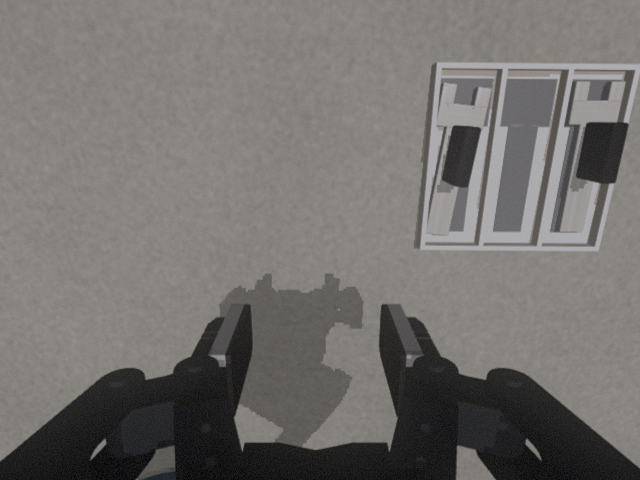

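Both keys are in the tray. The left one, with tips at about (441,84)–(491,88) and tail at about (438,235), looks slightly yawed.

```bash
python3 - <<'E'
from h import *
im,K,M=load("wrist")
cv2.imwrite("pics/w5c.png",cv2.resize(im[55:255,410:640],None,fx=3,fy=3,interpolation=cv2.INTER_CUBIC))
E
```

```text
(no output)
```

View pics/w5c.png

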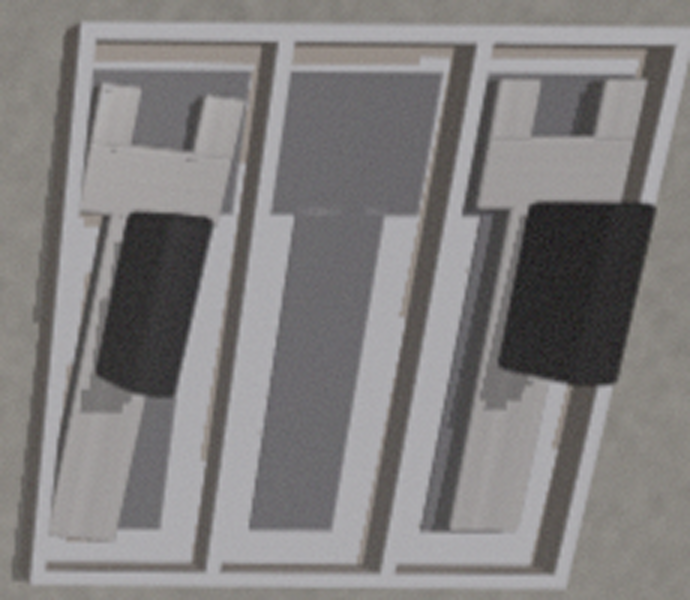

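```bash
python3 - <<'E'
from h import *
im,K,M=load("wrist")
c=ray(K,M,np.array([(80,26),(687,32),(566,582),(32,582)])/3+[410,55],.014)[:,:2];print("tray",c.round(4).tolist(),c.mean(0))
ct=c.mean(0)
for n,h,t in(("L",(170,91),(83,538)),("R",(571,79),(484,531))):
    p=ray(K,M,np.array([h,t])/3+[410,55],.012)[:,:2];d=p[0]-p[1];a=np.degrees(np.arctan2(d[1],d[0]))
    r=R.from_euler("z",-1.8,degrees=True).as_matrix()[:2,:2]
    print(n,p.mean(0).round(4),"len",np.linalg.norm(d).round(4),"yaw",a.round(1),"in tray",(r@(p.mean(0)-ct)).round(4))
E
```

```text
tray [[0.5228, -0.2152], [0.5265, -0.3673], [0.3816, -0.3728], [0.3766, -0.2197]] [ 0.45186937 -0.29375108]
L [ 0.4491 -0.237 ] len 0.1193 yaw -3.5 in tray [-0.001   0.0568]
R [ 0.4551 -0.3447] len 0.1196 yaw 2.3 in tray [ 0.0017 -0.0511]
```

Call:
send_rows(
  increments="0.002 0.041 0.01 0 0.0854;0.002 0.041 0.01 0 0.0854;0.002 0.041 0.01 0 0.0854;0.002 0.041 0.01 0 0.0854;0.002 0.041 0.01 0 0.0854;0.002 0.041 0.01 0 0.0854;0.002 0.041 0.01 0 0.0854;0.002 0.041 0.01 0 0.0854;0 0 0 0 0.0854;0 0 0 0 0.0854",
)

```text
clock: 12.05
ee_pos: [0.4201, 0.2011, 0.451]
tcp_rot: [1.0, 0.016, -0.001, 0.0]
wrist_force: [0.6, -0.2, 0.2]
gripper_width: 0.0852
gripper_force: 0.0
```

```bash
python3 - <<'E'
from h import *
o=arm.get_obs();print(o["ee_pos"]); im,K,M=cap("wrist","pics/w6.png"); 
E
```

```text
[0.42009404 0.2011093  0.45098201]
```

View pics/w6.png

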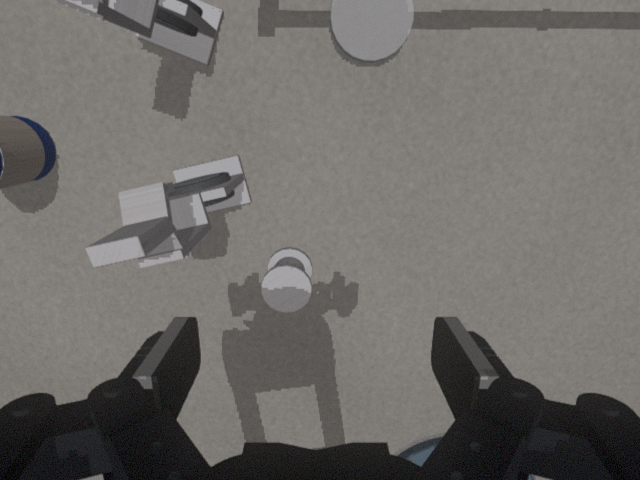

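The near carrier's tab top is at about (87–145, 238–267), its roof slope at (120–168, 183–228), and its foot at upper right around (245,157). The second carrier is cut off at the picture's edge.

Call:
send_rows(
  increments="0.04 0 0 0 0.0854;0.045 0 0 0 0.0854;0 0 0 0 0.0854;0 0 0 0 0.0854",
)

```text
clock: 12.5
ee_pos: [0.5056, 0.199, 0.4501]
tcp_rot: [1.0, 0.014, -0.002, 0.0]
wrist_force: [0.2, 0.9, -0.5]
gripper_width: 0.0853
gripper_force: 0.0
```

```bash
cp cam_wrist.npz cam_w6.npz; python3 - <<'E'
from h import *
im6=load("w6")[0]
im,K,M=cap("wrist","pics/w7.png"); s,_,_=cap("scene","pics/s2.png")
f=lambda a,w,h:cv2.resize(a,(w,h),interpolation=cv2.INTER_CUBIC)
a=f(im6[140:280,70:270],400,280); b=f(im[20:370,10:280],540//2*1,350)
top=np.hstack([f(im6[140:280,70:270],400,300),f(s[155:255,355:455],300,300)])
bot=f(im[30:330,10:260],250,300)
out=np.zeros((600,800,3),np.uint8); out[:300,:400]=f(im6[145:280,75:255],400,300); out[:300,400:700]=f(s[155:255,355:455],300,300)
out[300:,:400]=f(im[30:180,20:220],400,300); out[300:,400:]=f(im[190:340,50:250],400,300)
cv2.imwrite("pics/m1.png",out)
E
```

```text
(no output)
```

View pics/m1.png

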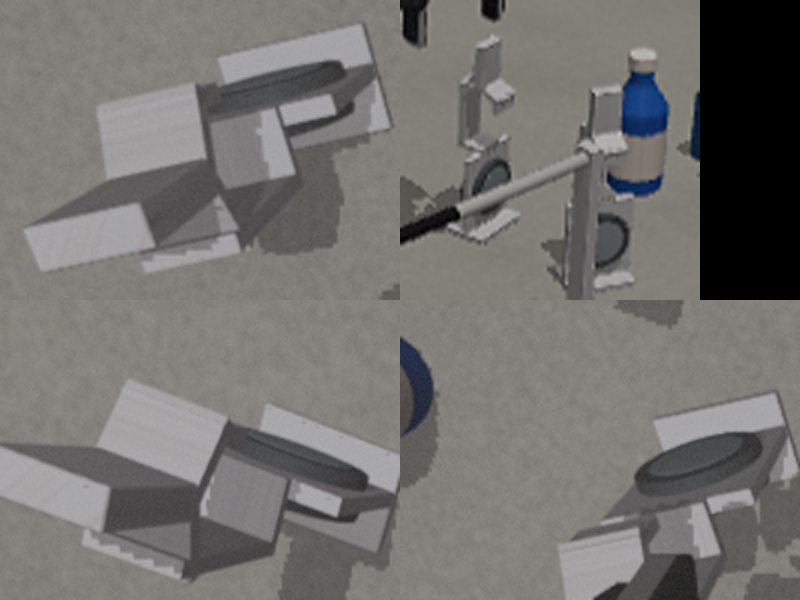

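Both hooks' mouths face +x: in the scene view each lip is on the camera side. In the crop, the near tab's corners are (24,229), (142,204), (156,249) and (44,271). The far tab's right end is (110,487)–(103,532), and its foot corners are (265,404) and (378,552).

```bash
python3 - <<'E'
from h import *
_,K,M=load("w6")
p=lambda l:np.array(l)/2.2222+[75,145]
t=ray(K,M,p([(24,229),(142,204),(156,249),(44,271)]),.218);print("C1 tab",t[:,:2].round(4).tolist(),t.mean(0).round(4))
d=(t[0]-t[1]+t[3]-t[2])/2;print(np.linalg.norm(d),"yaw",np.degrees(np.arctan2(-d[0],d[1])))
f=ray(K,M,p([(218,58),(362,24),(390,127)]),.008);print("foot",f[:,:2].round(4).tolist()); d=f[0]-f[1];print("yaw",np.degrees(np.arctan2(-d[0],d[1])));e=f[1]-f[2];print("yaw",np.degrees(np.arctan2(e[1],e[0])),np.linalg.norm(e))
im,K,M=load("wrist")
p=lambda l:(np.array(l)-[0,300])/2+[20,30]
t=ray(K,M,p([(-2,446),(110,487),(103,532)]),.218);print("C2 tab",t[:,:2].round(4).tolist()); d=t[0]-t[1]; a=np.arctan2(-d[0],d[1]);print("yaw?",np.degrees(a))
f=ray(K,M,p([(265,404),(400,452),(378,552)]),.008);print("foot",f[:,:2].round(4).tolist());d=f[0]-f[1];a=np.arctan2(-d[0],d[1]);print("yaw",np.degrees(a))
e=(t[1]+t[2])/2;print("C2 centre",e+15e-3*np.array([-np.sin(a),np.cos(a),0]))
g=cv2.cvtColor(im,cv2.COLOR_BGR2GRAY);
E
```

```text
C1 tab [[0.4274, 0.3215], [0.4346, 0.2928], [0.4234, 0.2906], [0.4168, 0.3182]] [0.4256 0.3058 0.218 ]
0.028986839654162436 yaw 13.674828692011033
foot [[0.4401, 0.3449], [0.4575, 0.2786], [0.4105, 0.2666]]
yaw 14.759809615006066
yaw 14.218527212997046 0.048554621654446344
C2 tab [[0.585, 0.3398], [0.5764, 0.3148], [0.5658, 0.3182]]
yaw? -18.93452858986657
foot [[0.6094, 0.3553], [0.5895, 0.2921], [0.5416, 0.3052]]
yaw -17.39838571615314
C2 centre [0.57558777 0.33082594 0.218     ]
```

Call:
send_rows(
  increments="-0.0267 0.0356 0 4.2 0.07;-0.0267 0.0356 0 4.2 0.07;-0.0266 0.0356 0 4.2 0.07;0 0 0 0 0.07;0 0 0 0 0.07;0 0 -0.035 0 0.07;0 0 -0.035 0 0.07;0 0 -0.025 0 0.07;0 0 0 0 0.07;0 0 0 0 0.07",
)

```text
clock: 13.6
ee_pos: [0.4252, 0.307, 0.3576]
tcp_rot: [0.992, 0.124, 0.0, 0.0]
wrist_force: [0.7, 0.1, 0.4]
gripper_width: 0.0702
gripper_force: 0.0
```

Call:
send_rows(
  increments="0 0 0 0 0;0 0 0 0 0;0 0 0 0 0;0 0 0 0 0;0 0 0 0 0;0 0 0 0 0",
  grip_force=80,
)

```text
clock: 14.2
ee_pos: [0.4252, 0.3082, 0.3587]
tcp_rot: [0.992, 0.125, 0.002, -0.001]
wrist_force: [0.4, 0.8, 6.7]
gripper_width: 0.0287
gripper_force: 79.8
```

Call:
send_rows(
  increments="0 0 0.02 0 0;0 0 0.035 0 0;0 0 0.035 0 0;0 -0.03 0 -2.46 0;0 -0.03 0 -2.46 0;0 -0.03 0 -2.46 0;0 -0.03 0 -2.46 0;0 -0.03 0 -2.46 0;0.03 0 0 0 0;0.03 0 0 0 0",
)

```text
clock: 15.2
ee_pos: [0.4847, 0.157, 0.4469]
tcp_rot: [1.0, 0.017, 0.0, 0.0]
wrist_force: [-0.4, -0.5, -1.3]
gripper_width: 0.0287
gripper_force: 80.4
```

Call:
send_rows(
  increments="0.03 0 0 0 0;0.03 0 0 0 0;0.03 0 0 0 0;0.02 0 0 0 0;0 0 0 0 0;0 0 0 0 0;0 0 0 0 0",
)

```text
clock: 15.9
ee_pos: [0.5938, 0.158, 0.4465]
tcp_rot: [1.0, 0.018, -0.001, 0.0]
wrist_force: [-0.0, -0.1, -2.6]
gripper_width: 0.0288
gripper_force: 80.4
```

```bash
python3 - <<'E'
from h import *
o=arm.get_obs();print(o["ee_pos"]); im,K,M=cap("wrist","pics/w8.png"); s,Ks,Ms=cap("scene","pics/s3.png");t,Kt,Mt=cap("top","pics/t3.png")
out=np.zeros((600,800,3),np.uint8); out[:480//2*1,:320]=cv2.resize(im,(320,240))
f=lambda a,w,h:cv2.resize(a,(w,h),interpolation=cv2.INTER_CUBIC)
out[:300,400:]=f(s[150:300,300:500],400,300)
out[300:,:]=f(t[180:285,200:480],800,300)
cv2.imwrite("pics/m2.png",out)
E
```

```text
[0.5938487  0.15801238 0.44653256]
```

View pics/m2.png

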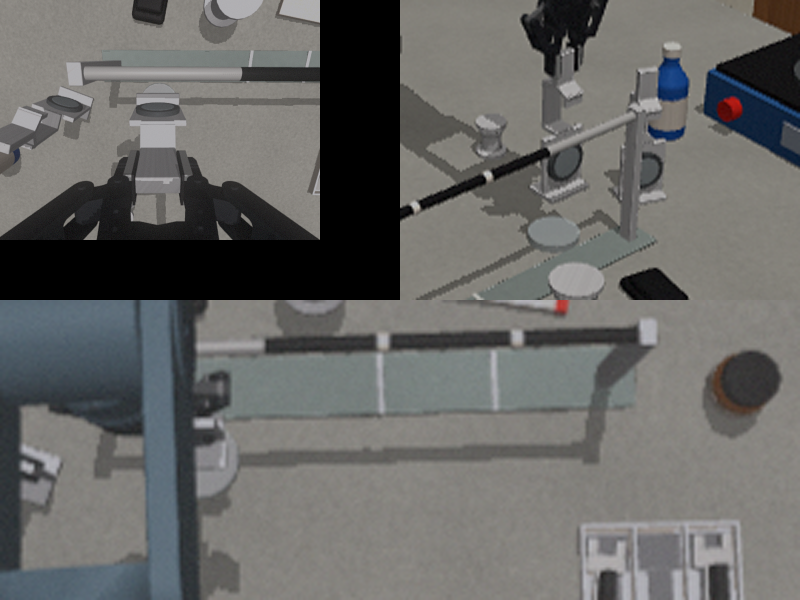

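The carrier hangs just in front of the steel end. In the half-scale wrist inset the bar is at rows 66–80 and the steel/black boundary is at column 242.

```bash
python3 - <<'E'
from h import *
im,K,M=load("wrist");g=cv2.cvtColor(im,cv2.COLOR_BGR2GRAY)
for u in(200,250,400,450,520,600):
    print(u,g[124:172:2,u].tolist())
print(g[150,460:640:3].tolist())
t,Kt,Mt=load("top")
# bands in top crop: scale 800/280 x, 300/105 y
q=lambda l:(np.array(l)-[0,300])/2.857+[200,180]
print("bands",ray(Kt,Mt,q([(383,341),(517,338)]),.217).round(4),"post",ray(Kt,Mt,q([(648,331)]),.222).round(4),"lines",ray(Kt,Mt,q([(380,383),(494,380)]),.006).round(4),"edge",ray(Kt,Mt,q([(265,346)]),.217).round(4))
E
```

```text
200 [81, 85, 82, 84, 94, 132, 142, 150, 155, 160, 162, 164, 161, 151, 146, 140, 132, 116, 100, 135, 138, 135, 135, 139]
250 [134, 133, 131, 132, 124, 128, 142, 150, 155, 161, 166, 169, 164, 153, 146, 138, 131, 118, 97, 118, 112, 129, 127, 135]
400 [126, 126, 126, 128, 122, 119, 135, 148, 151, 158, 167, 172, 163, 157, 147, 144, 134, 125, 101, 107, 105, 140, 142, 139]
450 [125, 123, 121, 124, 124, 118, 136, 144, 150, 156, 159, 165, 145, 151, 148, 143, 134, 125, 109, 105, 94, 135, 138, 133]
520 [128, 123, 123, 125, 124, 63, 50, 37, 48, 46, 49, 48, 45, 45, 50, 47, 45, 42, 39, 82, 115, 141, 136, 134]
600 [129, 129, 125, 125, 125, 89, 41, 40, 39, 44, 43, 36, 43, 39, 41, 42, 42, 36, 27, 55, 108, 112, 133, 128]
[155, 153, 155, 151, 153, 155, 152, 157, 64, 50, 44, 49, 47, 50, 49, 52, 48, 48, 44, 45, 45, 39, 45, 47, 50, 47, 38, 43, 44, 48, 48, 44, 42, 43, 39, 46, 44, 44, 43, 40, 45, 37, 43, 47, 40, 38, 45, 40, 47, 44, 40, 41, 38, 39, 41, 41, 44, 42, 41, 35]
bands [[ 0.6616 -0.0219  0.217 ]
 [ 0.6643 -0.1338  0.217 ]] post [[ 0.6694 -0.2421  0.222 ]] lines [[ 0.662  -0.022   0.006 ]
 [ 0.6652 -0.1342  0.006 ]] edge [[0.6572 0.0768 0.217 ]]
```

```bash
python3 - <<'E'
from h import *
im,K,M=load("wrist")
print(ray(K,M,[(200,146.5),(316,147),(483,147.5),(600,147.5)],.21).round(4))
E
```

```text
[[0.6553 0.2166 0.21  ]
 [0.6572 0.1587 0.21  ]
 [0.66   0.0753 0.21  ]
 [0.6622 0.0169 0.21  ]]
```

Call:
send_rows(
  increments="0.02 0 0 0 0;0.02 0 0 0 0;0.022 0 0 0 0;0 0 0 0 0;0 0 0 0 0;0 0 -0.015 0 0;0 0 -0.01 0 0;0 0 -0.008 0 0;0 0 0 0 0;0 0 0 0 0",
)

```text
clock: 17.05
ee_pos: [0.6564, 0.1579, 0.4136]
tcp_rot: [1.0, 0.018, -0.0, 0.0]
wrist_force: [-0.4, 0.1, -1.9]
gripper_width: 0.0291
gripper_force: 80.4
```

Call:
send_rows(
  increments="0 0 -0.002 0 0;0 0 0 0 0;0 0 0 0 0",
)

```text
clock: 17.35
ee_pos: [0.6567, 0.1579, 0.4123]
tcp_rot: [1.0, 0.018, 0.0, -0.0]
wrist_force: [-0.4, -0.5, -1.4]
gripper_width: 0.0285
gripper_force: 80.4
```

Call:
send_rows(
  increments="0 0 -0.002 0 0;0 0 -0.001 0 0;0 0 0 0 0;0 0 0 0 0",
)

```text
clock: 17.75
ee_pos: [0.6566, 0.1578, 0.4088]
tcp_rot: [1.0, 0.018, -0.0, 0.0]
wrist_force: [-0.1, 0.9, -2.2]
gripper_width: 0.0287
gripper_force: 80.4
```

Call:
send_rows(
  increments="0 0 -0.001 0 0;0 0 0 0 0;0 0 0 0 0",
)

```text
clock: 18.05
ee_pos: [0.6566, 0.1578, 0.4079]
tcp_rot: [1.0, 0.018, -0.0, 0.0]
wrist_force: [-0.2, -0.5, -2.6]
gripper_width: 0.0288
gripper_force: 80.4
```

Call:
send_rows(
  increments="0 0 -0.001 0 0;0 0 0 0 0;0 0 0 0 0",
)

```text
clock: 18.35
ee_pos: [0.6567, 0.1578, 0.4076]
tcp_rot: [1.0, 0.018, 0.001, -0.0]
wrist_force: [-1.2, 0.8, 2.2]
gripper_width: 0.0288
gripper_force: 81.0
```

Call:
send_rows(
  increments="0.0007 -0.02 0.001 0 0;0.0007 -0.02 0 0 0;0.0007 -0.02 0 0 0;0.0007 -0.02 0 0 0;0.0007 -0.02 0 0 0;0.0007 -0.02 0 0 0;0.0007 -0.02 0 0 0;0.0007 -0.02 0 0 0;0.0007 -0.02 0 0 0;0.0007 -0.02 0 0 0",
)

```text
clock: 19.35
ee_pos: [0.6636, -0.0432, 0.4077]
tcp_rot: [1.0, 0.018, -0.0, -0.0]
wrist_force: [-0.1, 0.1, -1.1]
gripper_width: 0.0289
gripper_force: 80.5
```

Call:
send_rows(
  increments="0.0007 -0.02 0 0 0;0.0007 -0.02 0 0 0;0.0007 -0.02 0 0 0;0.0007 -0.02 0 0 0;0.0005 -0.012 0 0 0;0 0 0 0 0;0 0 0 0 0;0 0 0 0 0",
)

```text
clock: 20.15
ee_pos: [0.667, -0.1335, 0.408]
tcp_rot: [1.0, 0.019, 0.0, -0.0]
wrist_force: [-0.7, 0.0, -1.6]
gripper_width: 0.0286
gripper_force: 80.5
```

```bash
python3 - <<'E'
from h import *
o=arm.get_obs();print(o["ee_pos"]); im,K,M=cap("wrist","pics/w9.png"); g=cv2.cvtColor(im,cv2.COLOR_BGR2GRAY)
# rail front view: print row profiles to find steel/black edge and mark0 band, base lines
b=cv2.inRange(g,0,70)
for r in range(120,300,6):
    x=np.flatnonzero(np.diff((g[r]<75).astype(int))); print(r,x[:14].tolist())
print(arm.capture("top")["color"].shape) if 0 else None
E
```

```text
[ 0.66695135 -0.13347117  0.40795073]
120 []
126 []
132 []
138 []
144 []
150 []
156 []
162 []
168 []
174 []
180 []
186 []
192 []
198 [545, 546, 571, 576]
204 [538, 540, 560, 567, 589, 607]
210 [279, 284, 346, 350, 534, 536, 552, 560, 573, 574, 575, 624]
216 [271, 283, 346, 358, 532, 534, 548, 554, 566, 632]
222 [271, 275, 276, 277, 289, 291, 292, 334, 337, 338, 355, 358, 530, 532]
228 [530, 531, 544, 556, 557, 558, 559, 637]
234 [532, 533, 544, 552, 553, 554, 555, 556, 557, 638]
240 [545, 553, 554, 636]
246 [548, 634]
252 [553, 630]
258 [568, 624]
264 [582, 614]
270 []
276 [510, 511]
282 [49, 75, 264, 266, 278, 399, 400, 492, 496, 497, 506, 507, 511, 512]
288 [45, 71, 278, 351, 541]
294 [44, 69, 278, 351, 543]
```

Call:
send_rows(
  increments="0 0 -0.001 0 0;0 0 0 0 0;0 0 0 0 0.05;0 0 0 0 0.06;0 0 0 0 0.07;0 0 0 0 0.07;0 0 0.03 0 0.07;0 0 0.04 0 0.07;-0.03 0.03 0.04 0 0.07;-0.04 0.03 0 0 0.07",
)

```text
clock: 21.2
ee_pos: [0.602, -0.0791, 0.5169]
tcp_rot: [1.0, 0.017, 0.005, 0.002]
wrist_force: [-0.7, 0.1, 1.3]
gripper_width: 0.07
gripper_force: 0.0
```

Call:
send_rows(
  increments="-0.035 0.03 0 0 0.07;-0.035 0.03 0 0 0.07;-0.035 0.03 0 0 0.07;0 0 0 0 0.07;0 0 0 0 0.07",
)

```text
clock: 21.7
ee_pos: [0.4957, 0.0122, 0.5119]
tcp_rot: [1.0, 0.019, 0.001, 0.0]
wrist_force: [-0.0, 0.1, 0.2]
gripper_width: 0.0703
gripper_force: 0.0
```

```bash
python3 - <<'E'
from h import *
o=arm.get_obs();print(o["ee_pos"]); im,K,M=cap("wrist","pics/w10.png"); s,Ks,Ms=cap("scene","pics/s4.png");t,Kt,Mt=cap("top","pics/t4.png")
out=np.zeros((600,800,3),np.uint8)
f=lambda a,w,h:cv2.resize(a,(w,h),interpolation=cv2.INTER_CUBIC)
out[:300,:400]=f(im[:300,200:600],400,300)
out[:300,400:]=f(s[190:340,250:450],400,300)
out[300:,:]=f(t[180:285,200:480],800,300)
cv2.imwrite("pics/m3.png",out)
E
```

```text
[0.495684   0.01217561 0.51194176]
```

View pics/m3.png

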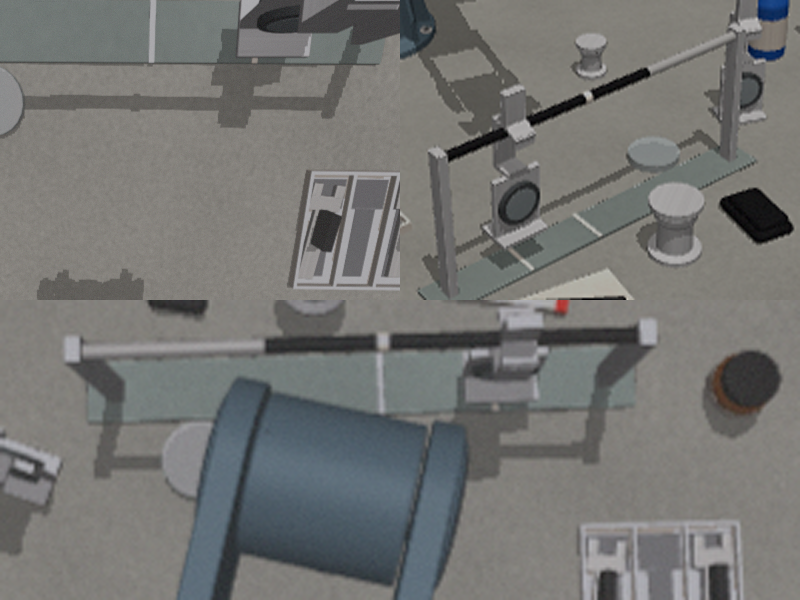

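The first carrier hangs straight over its mark, and the base line shows below the middle of its foot (column 494). Next is the second carrier.

Call:
send_rows(
  increments="0.01 0.0398 0 -2.45 0.07;0.01 0.0398 0 -2.45 0.07;0.01 0.0398 0 -2.45 0.07;0.01 0.0398 0 -2.45 0.07;0.01 0.0398 0 -2.45 0.07;0.01 0.0398 0 -2.45 0.07;0.01 0.0398 0 -2.45 0.07;0.01 0.0398 0 -2.45 0.07;0 0 -0.03 0 0.07;0 0 -0.031 0 0.07",
)

```text
clock: 22.85
ee_pos: [0.5777, 0.331, 0.4492]
tcp_rot: [0.988, -0.152, 0.001, -0.0]
wrist_force: [-0.1, -0.7, 0.1]
gripper_width: 0.07
gripper_force: 0.0
```

Call:
send_rows(
  increments="0 0 0 0 0.07;0 0 0 0 0.07;0 0 0 0 0.07",
)

```text
clock: 23.15
ee_pos: [0.5772, 0.3296, 0.4522]
tcp_rot: [0.988, -0.153, 0.001, -0.001]
wrist_force: [0.5, 0.3, 0.6]
gripper_width: 0.0701
gripper_force: 0.0
```

```bash
python3 - <<'E'
from h import *
o=arm.get_obs();print(o["ee_pos"]); im,K,M=cap("wrist","pics/w11.png")
# predicted tab top corners vs image brightness edges
a=np.radians(-17.5);c=np.array([.5756,.3308]);Rm=np.array([[np.cos(a),-np.sin(a)],[np.sin(a),np.cos(a)]])
p=np.array([(6,15),(6,-15),(-6,-15),(-6,15)])/1000@Rm.T+c
q=proj(K,M,np.c_[p,[.218]*4]);print(q.round(1))
g=cv2.cvtColor(im,cv2.COLOR_BGR2GRAY);u,v=q.mean(0);v0=int(v);u0=int(u)
print(v0,[(i,int(x)) for i,x in zip(range(u0-70,u0+70,4),g[v0,u0-70:u0+70:4])]);print(u0,[(i,int(x)) for i,x in zip(range(v0-40,v0+40,3),g[v0-40:v0+40:3,u0])])
E
```

```text
[0.57717071 0.32957099 0.45224412]
[[285.1 262.3]
 [340.7 262.2]
 [340.3 282.8]
 [285.6 282.8]]
272 [(242, 131), (246, 131), (250, 131), (254, 127), (258, 135), (262, 130), (266, 132), (270, 135), (274, 129), (278, 132), (282, 131), (286, 159), (290, 172), (294, 172), (298, 170), (302, 170), (306, 172), (310, 173), (314, 171), (318, 169), (322, 171), (326, 173), (330, 168), (334, 172), (338, 169), (342, 128), (346, 132), (350, 132), (354, 130), (358, 130), (362, 118), (366, 133), (370, 129), (374, 128), (378, 128)]
312 [(232, 169), (235, 171), (238, 115), (241, 95), (244, 99), (247, 99), (250, 98), (253, 101), (256, 100), (259, 98), (262, 161), (265, 170), (268, 170), (271, 169), (274, 168), (277, 168), (280, 166), (283, 129), (286, 124), (289, 102), (292, 97), (295, 97), (298, 100), (301, 97), (304, 99), (307, 98), (310, 97)]
```

Call:
send_rows(
  increments="-0.0015 0.001 -0.035 0 0.07;0 0 -0.035 0 0.07;0 0 -0.025 0 0.07;0 0 0 0 0.07;0 0 0 0 0;0 0 0 0 0;0 0 0 0 0;0 0 0 0 0;0 0 0 0 0;0 0 0 0 0",
)

```text
clock: 24.2
ee_pos: [0.5755, 0.3314, 0.3585]
tcp_rot: [0.988, -0.152, 0.002, -0.001]
wrist_force: [0.3, 0.1, 6.3]
gripper_width: 0.0288
gripper_force: 79.8
```

Call:
send_rows(
  increments="0 0 0.02 0 0;0 0 0.035 0 0;0 0 0.035 0 0;-0.002 -0.0289 0 3.27 0;-0.002 -0.0289 0 3.27 0;-0.002 -0.0289 0 3.27 0;-0.002 -0.0289 0 3.27 0;-0.002 -0.0289 0 3.27 0;-0.002 -0.0289 0 3.27 0;0 0 0 0 0",
)

```text
clock: 25.2
ee_pos: [0.5626, 0.1547, 0.4457]
tcp_rot: [1.0, 0.017, 0.0, 0.001]
wrist_force: [-0.0, 0.4, -1.8]
gripper_width: 0.0289
gripper_force: 79.8
```

Call:
send_rows(
  increments="0 0 0 0 0;0.015 0 0 0 0;0.015 0 0 0 0;0 0 0 0 0;0 0 0 0 0",
)

```text
clock: 25.7
ee_pos: [0.5924, 0.1585, 0.4449]
tcp_rot: [1.0, 0.019, -0.0, -0.0]
wrist_force: [-0.6, -0.2, -3.0]
gripper_width: 0.0287
gripper_force: 79.9
```

Call:
send_rows(
  increments="0.02 0 0 0 0;0.02 0 0 0 0;0.0245 0 0 0 0;0 0 0 0 0;0 0 0 0 0;0 0 -0.015 0 0;0 0 -0.01 0 0;0 0 -0.007 0 0;0 0 0 0 0;0 0 0 0 0",
)

```text
clock: 26.7
ee_pos: [0.657, 0.1576, 0.413]
tcp_rot: [1.0, 0.018, -0.0, 0.0]
wrist_force: [0.6, -0.1, -2.7]
gripper_width: 0.0288
gripper_force: 79.9
```

Call:
send_rows(
  increments="0 0 -0.002 0 0;0 0 -0.001 0 0;0 0 0 0 0;0 0 0 0 0",
)

```text
clock: 27.1
ee_pos: [0.6572, 0.1576, 0.4104]
tcp_rot: [1.0, 0.018, 0.0, 0.0]
wrist_force: [-0.2, 0.4, -2.1]
gripper_width: 0.0284
gripper_force: 79.9
```

Call:
send_rows(
  increments="0 0 -0.001 0 0;0 0 0 0 0;0 0 0 0 0",
)

```text
clock: 27.4
ee_pos: [0.6572, 0.1576, 0.4092]
tcp_rot: [1.0, 0.018, -0.0, 0.0]
wrist_force: [1.0, 0.4, -2.6]
gripper_width: 0.0291
gripper_force: 79.9
```

Call:
send_rows(
  increments="0.0006 -0.02 0 0 0;0.0006 -0.02 0 0 0;0.0006 -0.02 0 0 0;0.0006 -0.02 0 0 0;0.0006 -0.02 0 0 0;0.0006 -0.02 0 0 0;0.0006 -0.02 0 0 0;0.0006 -0.02 0 0 0;0.0006 -0.0195 0 0 0;0 0 0 0 0",
)

```text
clock: 28.4
ee_pos: [0.6627, -0.0246, 0.4092]
tcp_rot: [1.0, 0.017, 0.0, 0.001]
wrist_force: [-0.2, -0.1, -2.9]
gripper_width: 0.0289
gripper_force: 80.0
```

Call:
send_rows(
  increments="0 0 -0.001 0 0;0 0 -0.001 0 0;0 0 0 0 0;0 0 0 0 0",
)

```text
clock: 28.8
ee_pos: [0.6627, -0.0213, 0.4076]
tcp_rot: [1.0, 0.019, 0.0, 0.0]
wrist_force: [1.1, -0.3, -0.5]
gripper_width: 0.0289
gripper_force: 80.3
```

Call:
send_rows(
  increments="0 0 -0.0005 0 0;0 0 0 0 0;0 0 0 0 0.05;0 0 0 0 0.06;0 0 0 0 0.07;0 0 0 0 0.07;0 0 0.03 0 0.07;0 0 0.04 0 0.07;-0.03 0.03 0.04 0 0.07;-0.04 0.03 0 0 0.07",
)

```text
clock: 29.8
ee_pos: [0.5978, 0.0331, 0.5168]
tcp_rot: [1.0, 0.017, 0.005, 0.001]
wrist_force: [0.6, 0.8, 0.5]
gripper_width: 0.0699
gripper_force: 0.0
```

Call:
send_rows(
  increments="-0.035 0.035 0 0 0.07;-0.035 0.035 0 0 0.07;-0.035 0.035 0 0 0.07;-0.02 0.045 0 0 0.07;-0.02 0.045 0 0 0.07;-0.02 0.045 0 0 0.07;0 0.045 0 0 0.07;0 0.045 0 0 0.07;0 0 0 0 0.07;0 0 0 0 0.07",
)

```text
clock: 30.8
ee_pos: [0.4315, 0.3646, 0.5105]
tcp_rot: [1.0, 0.019, -0.0, 0.0]
wrist_force: [-0.4, -0.1, 0.1]
gripper_width: 0.0699
gripper_force: 0.0
```

```bash
python3 - <<'E'
from h import *
o=arm.get_obs();print(o["ee_pos"]); s,Ks,Ms=cap("scene","pics/s5.png");t,Kt,Mt=cap("top","pics/t5.png")
out=np.zeros((600,800,3),np.uint8)
f=lambda a,w,h:cv2.resize(a,(w,h),interpolation=cv2.INTER_CUBIC)
out[:300,:480]=f(s[190:340,230:470],480,300)
out[:300,500:]=f(t[245:325,392:472],300,300)
out[300:,:]=f(t[180:285,200:480],800,300)
cv2.imwrite("pics/m4.png",out)
E
```

```text
[0.4314817  0.36462339 0.51046628]
```

View pics/m4.png

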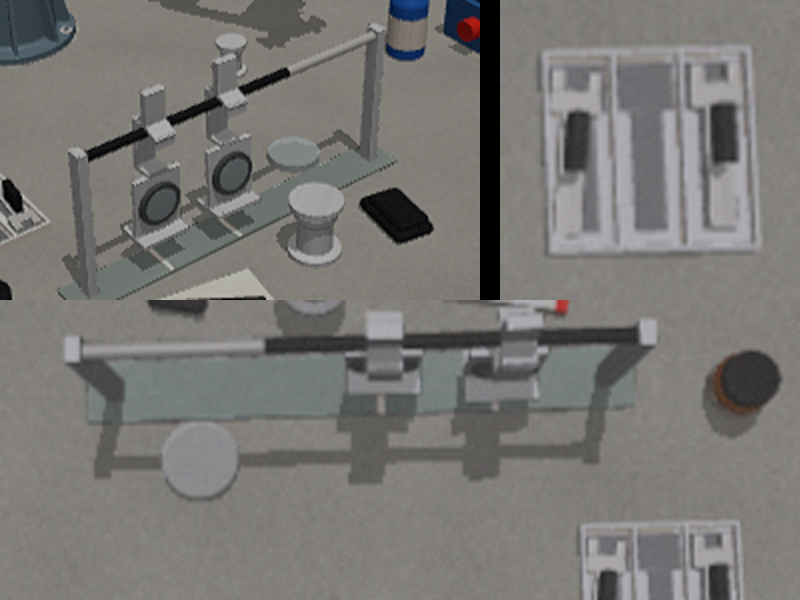

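Both carriers hang straight on their marks. Both keys lie flat with heads towards +x; the left one is about 7 mm off centre, within the 11 mm allowed and bounded by the compartment wall.

```bash
python3 -c "
from bench import arm; print(arm.job_done())"
```

```text
the job is handed in; nothing more can be done
None
```

I handed the job in: both keys lie flat in their own compartments, heads the right way, and both carriers hang straight on separate marks; the left-hand key is about 7 mm off centre (11 mm allowed), and the judge returned no verdict.

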